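# Seat the air cleaner's filter cassette and snug its wing nut

### The arm

A 7-joint arm with a two-finger parallel gripper is mounted at the origin on the work surface. World frame = base frame: x ahead of the robot, y to its left, z up, the work surface at z = 0. Lengths are in m, angles in rad, forces in N, time in s.
With the tool pointing down it reaches from about 0.425 to 0.925 m from the base axis. Payload 6.8 kg.
Tool frame: the origin (TCP) lies at the very end of the fingers, on their centre line; the grasp point (between the pads) lies 19 mm behind it; z points along the fingers, y is the direction in which the jaws open and shut (so a half turn about z gives the same grasp; the last joint's range is limited). The gripper opens to 85 mm and grips with 20 to 120 N. Pads are 22 mm wide; open, the fingers measure 114 mm over their backs; the gripper's body (76 mm by 85 mm) begins 54 mm behind the grasp point. The pads swing forward as they close: fully open they stand 13 mm farther back than shut.
Start: joints at [-1.38, 0.477, 0.022, 1.555, -0.011, 1.109, -0.083], TCP at [0.199, 0.645, 0.231] pointing down, gripper open.
Joint ranges: [-2.96, 2.96], [-0.34, 2.1], [-1.41, 1.46], [0.24, 2.44], [-1.37, 4.51], [0.17, 1.92], [-2.96, 2.96]. Speed limits (rad/s): [2.39, 2.39, 3.14, 3.14, 3.14, 3.14, 3.14].

### API

Orientations are given as a unit quaternion [w, x, y, z].
In Python, from station import bot gives the robot as it stands.
- The arm moves only by the tool move_arm, never from a script. Its argument "commands" is text: rows parted by semicolons, each of 7 numbers parted by spaces: the opening, from 0 (shut) to 1 (fully open), then the shift along the tool's x, y, z in cm, then the turn, a rotation vector about the tool's x, y, z in degrees. In form: gripper tx ty tz rx ry rz; .... A call has 1 to 12 rows; each row shifts and turns the commanded pose from where the row before left it, along the tool's axes as they then stand; what a row does not reach is not made up. A row lasts 1/12 s, in which the tool goes at most 41.7 mm and 7.16 degrees, less where a joint would pass 70% of its speed; a pose out of reach is approached as far as the arm can. A call with a gripper value outside its range is refused whole. The fingers move at their own pace and stop on an object; "force" is the grip in N (left out, the last holds). Time passes only in rows, so rows that do not move let the fingers close. It gives the time, the measured TCP pose, the force and the opening at its end, in the units of the state.
- bot.get_obs(): the state, without advancing time (a new reading comes with each control period).
- bot.read_camera(name): name is "side" or "top" or "wrist"; returns a dict with "img" (480x640x3 uint8, red, green, blue), "K" (3x3 intrinsics, pixels), "rvec" (rotation vector, rad) and "tvec" (3), from world to camera coordinates, as OpenCV has them; the wrist camera has in their place "hand_eye" (4x4, takes a point from camera to tool coordinates, whose origin is the TCP and whose axes are the flange's). Camera axes: x right, y down, z forward; pixel columns grow to the right and rows downward; lengths in m; the calibration is good to about 2 mm. The wrist camera is an equidistant fisheye: a pixel r from the principal point sees the ray r / f radians off the axis. A picture is of the moment at which its call begins: read the wrist's pose just before it. There is no depth.
- bot.hand_in(): hands the job in, once; it reports no verdict.
The state is a dict: "t": time; "q": joint angles; "joint_vel": joint speeds; "joint_torque": joint torques, N m; "eef_pos": TCP position; "tool_rot": TCP orientation; "contact_force": force on the tool from outside, world axes, zero at the start; "torque": the same for the moment, N m; "gripper_width": opening from 0.0 (shut) to 1.0 (fully open).
Only numpy, scipy, OpenCV 4.12 (cv2) and the standard library are available. Lean on these libraries where they do the work, as an engineer would, in place of code of your own. Each camera call takes 0.05 s, during which the arm holds its last target. There are 200 camera calls.

### The job

The filter cassette on the bench-top air cleaner is part-way out. Push it gently along its rails until it is fully home with its fork round the stud, then tighten the wing nut (clockwise from above) with short pushes on its wings in the gaps between the three posts until it clamps the cassette snugly: stop at about 0.25 N m, and do not overtighten. Do not lean on the posts, leave the other things where they are, and let go of everything at the end.

Things in the scene. Friction and masses are not known exactly. Their poses are not given: they have to be found in the camera images.
- cleaner: White bench-top air cleaner, fixed: a box 250 x 190 mm, its flat grey deck 70 mm above the table. Origin: on the table under the deck's middle. +x: direction in which the cassette slides home. On the deck two rails (14 mm high, inner faces at y = +-57 mm, x = -130 to +20 mm) guide the cassette and two end stops stop it when home.
- stud_top (a point): Top of the fixed 10 mm steel stud, 116 mm above the table, at x = +55 mm, y = 0 of the cleaner. The nut turns on it; it sticks out through the nut, so the nut cannot be pinched across its axis.
- cassette: Loose grey filter cassette (0.3 to 0.5 kg) on the deck between the rails: frame 90 (x) x 110 x 26 mm high, pleated top; origin under the frame's middle. From its +x face a flat fork, 46 mm wide, 8 mm thick, reaches 76 mm out; its 15 mm slot goes round the stud below the nut. Fully home its origin is at x = -45 mm in the cleaner's frame; it starts 28 to 42 mm short of that.
- push_face (a point): Middle of the cassette's rear (-x) face, 13 mm above the deck: the face to push, towards the cassette's +x. Sliding takes 2 to 5 N; at the stops the force rises steeply.
- posts: Three fixed steel posts, 11 mm thick and 50 mm tall, standing on the deck round the stud (their guard is off). Origin: on the stud's axis at deck height. Post axes lie 47.5 mm from it, at 0, +120 and -120 degrees from the +x axis (the cleaner's +x); the gaps between them are centred at 60, 180 and 300 degrees.
- nut: Steel two-winged nut on the stud; clockwise from above tightens, 6 mm down a turn. Origin on the axis, within 1 mm (units differ) of the underside of its round collar (34 mm wide, 5 mm thick); hub 23 mm wide. It starts 0.5 to 3 mm clear of the fork, so it turns freely for 30 to 170 degrees (0.04 N m, under 2 N on a wing). Then resistance climbs steadily; it stays where it is left.
- wings (a point): On the nut's axis at the middle of its wings, 20 mm above the nut's origin. Two upright round-eared wings point along its +x and -x: 7 mm thick, 25 mm high, from the hub to 37 mm from the axis. Snug is about 0.25 N m (some 10 N pushing a wing 25 mm from the axis); 0.45 N m or more would crack the fork.
- spray: Bystander: closed bottle, 60 mm wide, 120 mm tall, upright on the table; origin at its base.
- bowl: Bystander: steel bowl, 130 mm wide, 50 mm high, on the table; origin at its base.
- grille: Bystander: the guard grille taken off the posts, a wire ring 128 mm wide, lying on the table; origin at its underside's centre.
Mind the look-alikes: they are no part of the job. Of the things like the cassette, leave any that is red; of the rest the smaller one is meant.

How it is judged:
On the way, in this order (a step that is already met when the one before it is completed fails the run):
1. the cassette is fully home (within 3 mm) and lies flat (x of cassette in the frame of cleaner between -0.048 and -0.04 m and z of cassette in the frame of cleaner below 0.073 m and angle between cassette's own z axis and vertical below 0.04 rad), for 0.2 s.
2. the wing nut clamps the cassette with 8 to 45 N (contact force between nut and cassette between 8 and 45 N), for 0.2 s.
At the end, for the whole second after the job is handed in: The cassette is home within 3 mm, flat on the deck (within 0.04 rad), and the wing nut presses on its fork with 8 to 45 N (all of step 1 and all of step 2); the robot touches nothing.
It fails at once if the nut is overtightened (over 45 N on the cassette) (contact force between nut and cassette above 45 N).
It fails at once if the robot leans on a post with more than 12 N (contact force between the fingers and posts above 8 N or contact force between the arm and posts above 12 N).
It fails at once if the cassette is shoved with more than 30 N (contact force between the fingers and cassette above 30 N).
It fails at once if a bystander is moved by more than 30 mm (distance of any of spray, bowl, grille from where it was at the start of the episode above 0.03 m).
It also fails if it takes over 72 s, if anything falls off the work surface, if the arm or the gripper's body presses on something with over 40 N, if the wrist force passes 120 N, or if a joint passes its speed limit or range.

## Working session

There is one attempt and no reset: what is moved stays moved. The work goes in short steps, Python scripts to look and compute and a tool call to move; the robot and the scene stay as the last step left them, time stands still between calls to the robot, and variables do not carry over. Pictures are saved under pics/ and viewed, about 8 in all and at most 12, crops included, and the job is handed in when it is done.

Besides the shell and the picture viewer there is one more tool, called after "Call:" by a JSON object that holds its "op" and its "data". move_arm: Moves the arm, as the interface text tells. Its arguments: {"type":"object","properties":{"commands":{"type":"string"},"force":{"type":"number"}},"required":["commands"]}

```bash
ls; mkdir -p pics; python3 - <<'E'
from station import bot
import cv2,pickle,numpy as np
o=bot.get_obs();print({k:np.round(v,3) for k,v in o.items()})
d={}
for n in("side","top","wrist"):
    c=bot.read_camera(n);d[n]=c;cv2.imwrite(f"pics/{n}0.png",c["img"][:,:,::-1])
    print(n,{k:np.round(v,3).tolist() for k,v in c.items() if k!="img"})
d["obs"]=o
pickle.dump(d,open("c0.pkl","wb"))
E
```

```text
pics
{'t': np.float64(0.0), 'q': array([-1.38 ,  0.478,  0.022,  1.556, -0.011,  1.109, -0.083]), 'joint_vel': array([ 0.001, -0.001, -0.002, -0.002, -0.001,  0.002, -0.001]), 'joint_torque': array([-1.0000e-03, -5.9645e+01,  1.6070e+00, -2.8121e+01,  1.2000e-02,
        9.0000e-03,  0.0000e+00]), 'eef_pos': array([0.199, 0.644, 0.23 ]), 'tool_rot': array([-0.   ,  0.149,  0.989, -0.001]), 'contact_force': array([ 0.486, -0.443,  0.379]), 'torque': array([ 0.03 ,  0.004, -0.019]), 'gripper_width': np.float64(0.999)}
side {'K': [[497.682, 0.0, 327.288], [0.0, 497.682, 240.082], [0.0, 0.0, 1.0]], 'rvec': [2.267, -0.194, 0.101], 'tvec': [-0.502, 0.076, 1.158]}
top {'K': [[439.289, 0.0, 323.993], [0.0, 439.289, 244.427], [0.0, 0.0, 1.0]], 'rvec': [2.148, -2.148, 0.127], 'tvec': [-0.098, 0.524, 1.037]}
wrist {'K': [[371.648, 0.0, 317.376], [0.0, 371.648, 239.791], [0.0, 0.0, 1.0]], 'hand_eye': [[0.0, -0.958, -0.287, 0.074], [1.0, 0.0, 0.001, -0.0], [-0.001, -0.287, 0.958, -0.141], [0.0, 0.0, 0.0, 1.0]]}
```

View pics/top0.png

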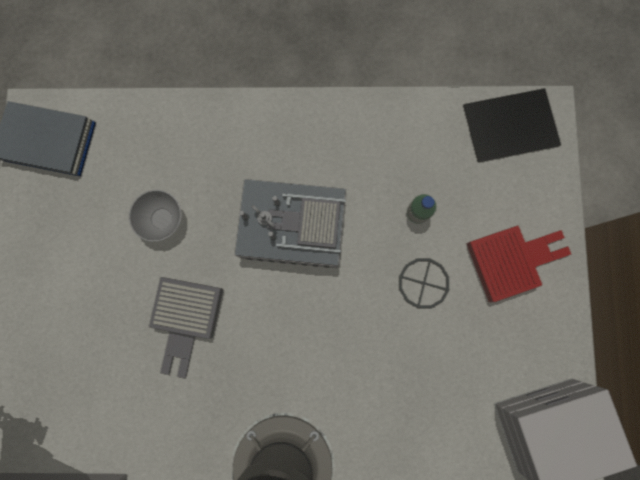

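View pics/side0.png

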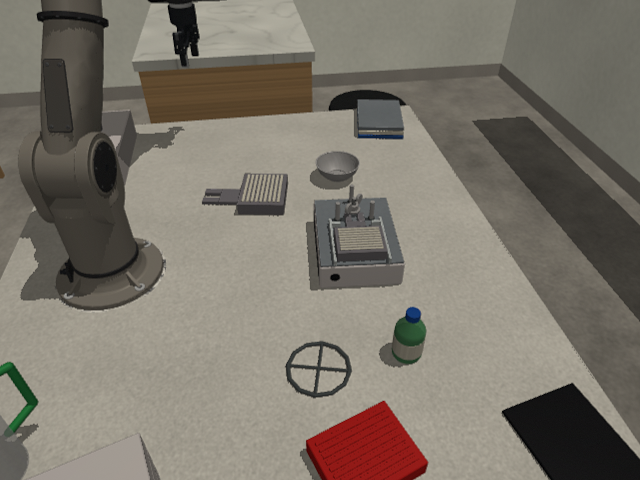

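Candidates for the cassette: grey one on the cleaner's deck (top 320,221), larger grey one on the table (187,308), red one (505,263). I choose the one on the deck and check it in a close crop.

```bash
cat > h.py <<'E'
import numpy as np,cv2
from scipy.spatial.transform import Rotation as R
def Rq(q): return R.from_quat(np.r_[q[1:],q[0]])
def proj(c,P):
    return cv2.projectPoints(np.float64(P).reshape(-1,3),np.float64(c["rvec"]),np.float64(c["tvec"]),np.float64(c["K"]),None)[0][:,0]
def plane(c,uv,z):
    M=cv2.Rodrigues(np.float64(c["rvec"]))[0];t=np.float64(c["tvec"]).ravel()
    o=-M.T@t
    d=(M.T@np.linalg.inv(c["K"])@np.c_[np.float64(uv).reshape(-1,2),np.ones(len(np.reshape(uv,(-1,2))))].T).T
    return o+d*((z-o[2])/d[:,2])[:,None]
E
python3 - <<'E'
import pickle,cv2,numpy as np
from h import *
d=pickle.load(open("c0.pkl","rb"))
t=d["top"]["img"][170:275,225:355,::-1];s=d["side"]["img"][175:295,300:420,::-1]
a=cv2.resize(t,None,fx=6,fy=6,interpolation=cv2.INTER_CUBIC);cv2.imwrite("pics/topc.png",cv2.resize(a,(780,630))[:600])
cv2.imwrite("pics/sidec.png",cv2.resize(s,(600,600),interpolation=cv2.INTER_CUBIC))
print(plane(d["top"],[[237,253],[340,265],[345,188],[245,180]],.07).round(3))
print(plane(d["top"],[[285,460]],0).round(3))
E
```

```text
[[ 0.499  0.106  0.07 ]
 [ 0.47  -0.136  0.07 ]
 [ 0.655 -0.149  0.07 ]
 [ 0.676  0.092  0.07 ]]
[[ 0.014 -0.006  0.   ]]
```

View pics/topc.png

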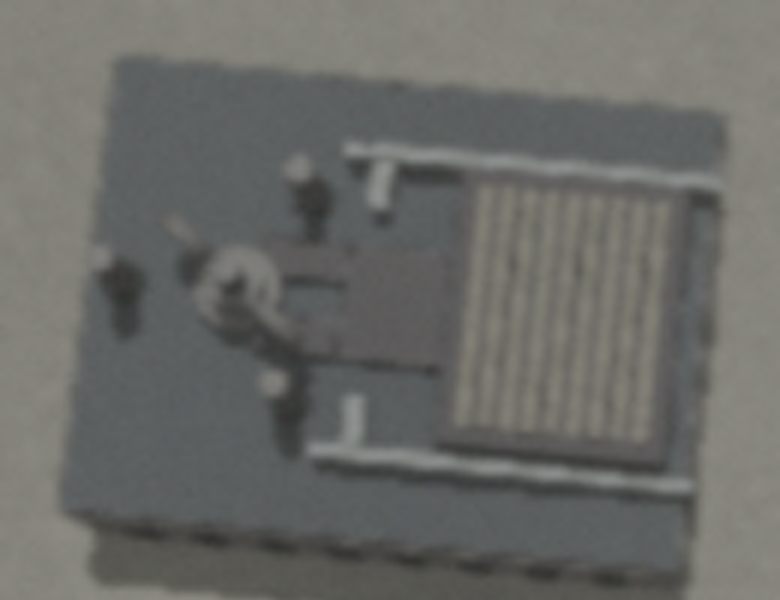

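View pics/sidec.png

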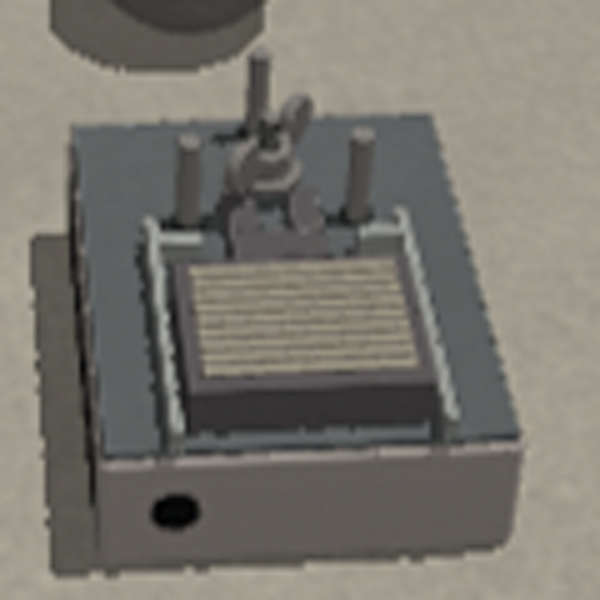

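Top crop: deck corners (118,57), (725,113), (62,513); posts' tops at (298,165), (100,257), (272,383); cassette on deck at (570,315), fork pointing left to the stud/nut at (235,285); wing tips (175,222) and (290,335). The side crop agrees: the smaller grey cassette sits between the rails.

```bash
python3 - <<'E'
import pickle
from h import *
from scipy.optimize import least_squares
d=pickle.load(open("c0.pkl","rb"));T,S=d["top"],d["side"]
tp=lambda a:np.array(a)/6+[225,170]-.4
sp=lambda a:np.array(a)/5+[300,175]-.4
a=np.radians([120,0,-120])
posts=np.c_[55+47.5*np.cos(a),47.5*np.sin(a),[120]*3]/1000   # +120,0,-120
deck=np.array([[125,-95,70],[-125,-95,70],[125,95,70],[-125,95,70]])/1000
# top: image left=+x, down=+y
tpx=tp([[118,57],[725,113],[62,513],[690,580],[272,383],[100,257],[298,165]])
spx=sp([[435,117],[522,440],[70,125],[97,462],[189,138],[259,52],[364,133]])
P=np.r_[deck,posts]
def W(p,P): 
    c,s=np.cos(p[2]),np.sin(p[2]); return P@np.array([[c,s,0],[-s,c,0],[0,0,1]])+[p[0],p[1],0]
f=lambda p:np.r_[(proj(T,W(p,P))-tpx).ravel(),(proj(S,W(p,P))-spx).ravel()]
r=least_squares(f,[.58,-.02,1.7],loss="soft_l1");p=r.x
print(p,np.degrees(p[2]));print(f(p).reshape(-1,2).round(1).tolist())
inv=lambda X:(X-[p[0],p[1],0])@np.array([[np.cos(p[2]),-np.sin(p[2]),0],[np.sin(p[2]),np.cos(p[2]),0],[0,0,1]])
print("stud",W(p,np.array([[.055,0,.116]])),"home rear",W(p,np.array([[-.09,0,.083]])))
print("cassette top corners (cleaner)",inv(plane(T,tp([[690,188],[660,462],[465,175],[440,443]]),.096)).round(4).tolist())
for z in(.095,.105,.11):
  q=inv(plane(T,tp([[175,222],[290,335]]),z));print(z,q.round(4).tolist(),np.degrees(np.arctan2(q[0,1]-q[1,1],q[0,0]-q[1,0])), np.degrees(np.arctan2(q[:,1],q[:,0]-.055)))
np.save("pose.npy",p)
E
```

```text
[ 0.57460652 -0.01622518  1.46741533] 84.07670528057879
[[-2.0, -1.7], [0.2, -0.8], [-3.0, 0.4], [-1.9, 0.1], [1.5, 0.3], [1.2, 0.2], [1.5, 1.0], [0.1, -1.7], [1.1, -0.4], [-0.7, -0.8], [-0.5, -1.1], [0.2, 1.7], [0.3, 1.2], [-0.1, 1.4]]
stud [[0.58028235 0.03848118 0.116     ]] home rear [[ 0.56531879 -0.10574466  0.083     ]]
cassette top corners (cleaner) [[-0.1139, -0.055, 0.096], [-0.1131, 0.0526, 0.096], [-0.0265, -0.0513, 0.096], [-0.0286, 0.054, 0.096]]
0.095 [[0.0836, -0.0216, 0.095], [0.0338, 0.018, 0.095]] -38.52126450920472 [-37.08751074 139.63485399]
0.105 [[0.0816, -0.0196, 0.105], [0.0323, 0.0196, 0.105]] -38.521264509204755 [-36.37171752 139.11496373]
0.11 [[0.0806, -0.0186, 0.11], [0.0316, 0.0205, 0.11]] -38.52126450920477 [-35.96644456 138.88234138]
```

Call:
{"op": "move_arm", "data": {"commands": "1 -2.55 -1.15 -0.4 0 0 0;1 -2.55 -1.15 -0.4 0 0 0;1 -2.55 -1.15 -0.4 0 0 0;1 -2.55 -1.15 -0.4 0 0 0;1 -2.55 -1.15 -0.4 0 0 0;1 -2.55 -1.15 -0.4 0 0 0;1 -2.55 -1.15 -0.4 0 0 0;1 -2.55 -1.15 -0.4 0 0 0;1 -2.55 -1.15 -0.4 0 0 0;1 -2.55 -1.15 -0.4 0 0 0;1 -2.55 -1.15 -0.4 0 0 0;1 -2.55 -1.15 -0.4 0 0 0"}}

```text
t: 1.15
eef_pos: [0.4512, 0.4219, 0.2792]
tool_rot: [-0.0, 0.149, 0.989, -0.0]
contact_force: [0.4, 0.7, 0.5]
gripper_width: 1.002
```

Call:
{"op": "move_arm", "data": {"commands": "1 -2.1 -3.05 0 0 0 0;1 -2.1 -3.05 0 0 0 0;1 -2.1 -3.05 0 0 0 0;1 -2.1 -3.05 0 0 0 0;1 -2.1 -3.05 0 0 0 0;1 -2.1 -3.05 0 0 0 0;1 -2.1 -3.05 0 0 0 0;1 -2.1 -3.05 0 0 0 0;1 -2.1 -3.05 0 0 0 0;1 -2.1 -3.05 0 0 0 0;1 -2.1 -3.05 0 0 0 -5.5;1 0 0 0 0 0 -5.5"}}

```text
t: 2.15
eef_pos: [0.5737, 0.0249, 0.2795]
tool_rot: [0.001, 0.057, 0.998, -0.002]
contact_force: [1.4, -0.8, -0.6]
gripper_width: 0.998
```

```bash
cat >> h.py <<'E'
def wproj(c,o,P):   # world -> wrist fisheye pixel
    H=np.float64(c["hand_eye"]);K=np.float64(c["K"])
    t=Rq(o["tool_rot"]).inv().apply(np.float64(P).reshape(-1,3)-o["eef_pos"])
    x=(t-H[:3,3])@H[:3,:3]
    r=np.linalg.norm(x[:,:2],axis=1);th=np.arctan2(r,x[:,2])
    return np.c_[K[0,2]+K[0,0]*th*x[:,0]/r,K[1,2]+K[1,1]*th*x[:,1]/r]
def wplane(c,o,uv,z):
    H=np.float64(c["hand_eye"]);K=np.float64(c["K"])
    n=(np.float64(uv).reshape(-1,2)-K[:2,2])/K[0,0];th=np.linalg.norm(n,axis=1)
    d=np.c_[n*(np.sin(th)/th)[:,None],np.cos(th)]@H[:3,:3].T
    Rw=Rq(o["tool_rot"]);d=Rw.apply(d);p=Rw.apply(H[:3,3])+o["eef_pos"]
    return p+d*((z-p[2])/d[:,2])[:,None]
def W(p,P):
    c,s=np.cos(p[2]),np.sin(p[2]); return np.float64(P).reshape(-1,3)@np.array([[c,s,0],[-s,c,0],[0,0,1]])+[p[0],p[1],0]
def inv(p,X):
    c,s=np.cos(p[2]),np.sin(p[2]); return (X-[p[0],p[1],0])@np.array([[c,-s,0],[s,c,0],[0,0,1]])
E
python3 - <<'E'
from station import bot
import pickle
from h import *
o=bot.get_obs();c=bot.read_camera("wrist");pickle.dump((o,c),open("c1.pkl","wb"));print(o["q"].round(2))
p=np.load("pose.npy")
im=c["img"][:,:,::-1].copy()
cv2.imwrite("pics/w1.png",cv2.resize(im,(800,600),interpolation=cv2.INTER_CUBIC))
a=np.radians([120,0,-120]);posts=np.c_[55+47.5*np.cos(a),47.5*np.sin(a),[120]*3]/1000
print((wproj(c,o,W(p,posts))*1.25).round())
print((wproj(c,o,W(p,[.055,0,.116]))*1.25).round())
E
```

```text
[-0.4   0.27  0.3   1.76 -0.08  1.12  1.38]
[[382. 222.]
 [489. 283.]
 [384. 341.]]
[[419. 282.]]
```

View pics/w1.png

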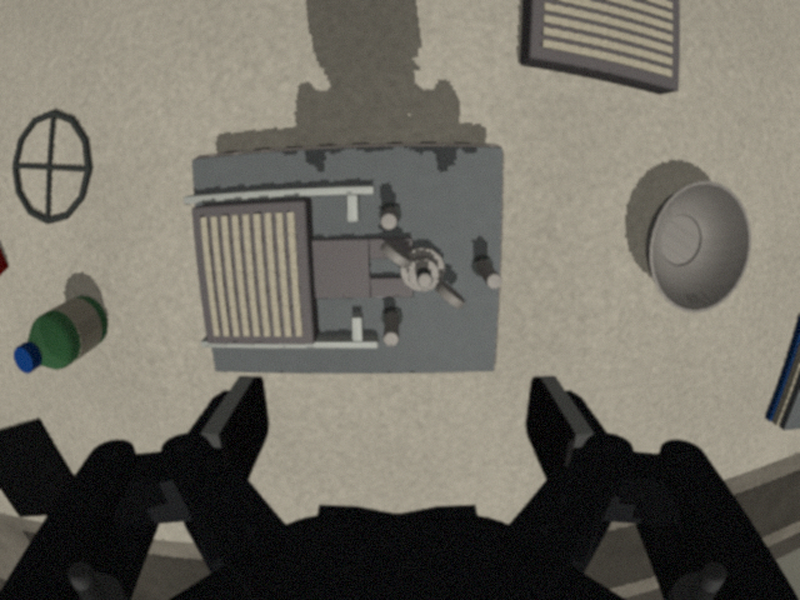

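Wrist view (5 pictures so far): post tops (389,221), (494,282), (391,338); stud top (425,279); wing tips about (392,248) and (458,299); cassette top rear corners (195,204), (207,342), front (308,200), (314,342).

```bash
python3 - <<'E'
import pickle
from h import *
from scipy.optimize import least_squares
o,c=pickle.load(open("c1.pkl","rb"));p0=np.load("pose.npy")
a=np.radians([-120,0,120])
P=np.r_[np.c_[55+47.5*np.cos(a),47.5*np.sin(a),[120]*3],[[55,0,116],[125,95,70],[125,-95,70],[-125,-95,70]]]/1000
px=np.array([[391,338],[494,282],[389,221],[425,279],[500,148],[497,370],[215,371]])/1.25
f=lambda p:(wproj(c,o,W(p,P))-px).ravel()
p=least_squares(f,p0,loss="soft_l1").x;print(p,np.degrees(p[2]));print(f(p).reshape(-1,2).round(1).tolist())
C=inv(p,wplane(c,o,np.array([[195,204],[207,342],[308,200],[314,342]])/1.25,.096));print("cass",C.round(4).tolist())
for z in(.1,.11):
  q=inv(p,wplane(c,o,np.array([[392,248],[458,299]])/1.25,z))
  print(z,q.round(4).tolist(),np.degrees(np.arctan2(q[1,1]-q[0,1],q[1,0]-q[0,0])))
np.save("pose2.npy",p)
for n,P in dict(stud=[.055,0,.1],start=[-.165,0,.08],home=[-.09,0,.08]).items():
  w=W(p,P)[0];d=Rq(o["tool_rot"]).inv().apply(w-o["eef_pos"])*100;print(n,w.round(4),d.round(2))
E
```

```text
[ 0.57317606 -0.01217057  1.45584781] 83.4139351134334
[[-1.4, 0.4], [0.2, -0.3], [-0.1, -0.9], [-0.6, 0.6], [11.4, -3.0], [3.0, 4.2], [-0.6, 0.6]]
cass [[-0.1137, 0.0537, 0.096], [-0.1155, -0.056, 0.096], [-0.0263, 0.053, 0.096], [-0.0266, -0.054, 0.096]]
0.1 [[0.033, 0.0188, 0.1], [0.0808, -0.0183, 0.1]] -37.886479042910125
0.11 [[0.0331, 0.0207, 0.11], [0.0794, -0.0153, 0.11]] -37.88647904291012
stud [0.5795 0.0425 0.1   ] [-0.34  1.89 17.94]
start [ 0.5543 -0.1761  0.08  ] [ -0.31 -20.1   20.03]
home [ 0.5629 -0.1016  0.08  ] [ -0.32 -12.6   20.  ]
```

Call:
{"op": "move_arm", "data": {"commands": "0 -0.05 -3.35 0 0 0 0;0 -0.05 -3.35 0 0 0 0;0 -0.05 -3.35 0 0 0 0;0 -0.05 -3.35 0 0 0 0;0 -0.05 -3.35 0 0 0 0;0 -0.05 -3.35 0 0 0 0;0 0 0 3.3 0 0 0;0 0 0 3.3 0 0 0;0 0 0 3.3 0 0 0;0 0 0 3.3 0 0 0;0 0 0 3.3 0 0 0;0 0 0 3.4 0 0 0", "force": 20}}

```text
t: 3.2
eef_pos: [0.5543, -0.1643, 0.0789]
tool_rot: [0.0, 0.054, 0.999, 0.0]
contact_force: [-0.4, 0.0, -0.1]
gripper_width: 0.001
```

Call:
{"op": "move_arm", "data": {"commands": "0 0 0.5 0 0 0 0;0 0 0.5 0 0 0 0;0 0 0.5 0 0 0 0;0 0 0.5 0 0 0 0;0 0 0.5 0 0 0 0;0 0 0.5 0 0 0 0;0 0 0 0 0 0 0"}}

```text
t: 3.78
eef_pos: [0.5586, -0.1355, 0.0819]
tool_rot: [0.002, 0.053, 0.999, -0.0]
contact_force: [0.5, -1.3, 1.0]
gripper_width: -0.003
```

Call:
{"op": "move_arm", "data": {"commands": "0 0 0.2 0 0 0 0;0 0 0.2 0 0 0 0;0 0 0.2 0 0 0 0;0 0 0.2 0 0 0 0"}}

```text
t: 4.12
eef_pos: [0.558, -0.1282, 0.0803]
tool_rot: [-0.0, 0.054, 0.999, -0.0]
contact_force: [-0.3, -4.3, 4.0]
gripper_width: -0.004
```

Call:
{"op": "move_arm", "data": {"commands": "0 0 0.2 0 0 0 0;0 0 0.2 0 0 0 0;0 0 0.1 0 0 0 0;0 0 0 0 0 0 0"}}

```text
t: 4.45
eef_pos: [0.5586, -0.1225, 0.0802]
tool_rot: [-0.0, 0.053, 0.999, 0.0]
contact_force: [-0.9, -2.0, 2.0]
gripper_width: 0.001
```

Call:
{"op": "move_arm", "data": {"commands": "0 0 0.2 0 0 0 0;0 0 0.2 0 0 0 0;0 0 0.2 0 0 0 0;0 0 0 0 0 0 0"}}

```text
t: 4.78
eef_pos: [0.5593, -0.1161, 0.0802]
tool_rot: [-0.0, 0.053, 0.999, 0.0]
contact_force: [-0.2, -2.0, 1.5]
gripper_width: 0.005
```

Call:
{"op": "move_arm", "data": {"commands": "0 0 0.15 0 0 0 0;0 0 0.15 0 0 0 0;0 0 0.15 0 0 0 0;0 0 0 0 0 0 0"}}

```text
t: 5.12
eef_pos: [0.561, -0.115, 0.0807]
tool_rot: [0.002, 0.054, 0.999, -0.002]
contact_force: [3.6, -9.8, -1.0]
gripper_width: 0.001
```

Call:
{"op": "move_arm", "data": {"commands": "0 0 0.15 0 0 0 0;0 0 0.15 0 0 0 0;0 0 0 0 0 0 0"}}

```text
t: 5.37
eef_pos: [0.5613, -0.1147, 0.0809]
tool_rot: [0.002, 0.055, 0.998, -0.003]
contact_force: [3.5, -15.3, -1.5]
gripper_width: -0.004
```

Call:
{"op": "move_arm", "data": {"commands": "0 0 -0.8 0 0 0 0;0 0 -1.5 0 0 0 0;0 0 0 -3 0 0 0;0 0 0 -3 0 0 0;0 0 0 -3 0 0 0;0 0 0 -3 0 0 0;0.4 0 3 -2 0 0 0;0.4 0 3 0 0 0 0;0.4 0 3 0 0 0 0;0.4 0 3 0 0 0 0;0.4 0 3 0 0 0 0;0.4 0 3 0 0 0 0"}}

```text
t: 6.37
eef_pos: [0.576, 0.0496, 0.22]
tool_rot: [-0.001, 0.053, 0.999, 0.001]
contact_force: [-0.0, 0.0, 0.8]
gripper_width: 0.4
```

```bash
python3 - <<'E'
from station import bot
import pickle
from h import *
o=bot.get_obs();c=bot.read_camera("wrist");pickle.dump((o,c),open("c2.pkl","wb"));print(o["q"].round(2),o["eef_pos"],o["tool_rot"].round(3))
p=np.load("pose2.npy")
u=wproj(c,o,W(p,[.02,0,.1]))[0];x,y=int(max(0,u[0]-160)),int(max(0,u[1]-120));x=min(x,320);y=min(y,240);print(x,y)
cv2.imwrite("pics/w2.png",cv2.resize(c["img"][y:y+240,x:x+320,::-1],(800,600),interpolation=cv2.INTER_CUBIC))
a=np.radians([120,0,-120]);P=np.r_[np.c_[55+47.5*np.cos(a),47.5*np.sin(a),[120]*3],[[55,0,116]]]/1000
print(((wproj(c,o,W(p,P))-[x,y])*2.5).round())
E
```

```text
[-0.44  0.34  0.31  1.82 -0.12  1.    1.39] [0.57604643 0.04958788 0.22001365] [-0.001  0.053  0.999  0.001]
100 119
[[428. 172.]
 [691. 324.]
 [436. 456.]
 [518. 318.]]
```

View pics/w2.png

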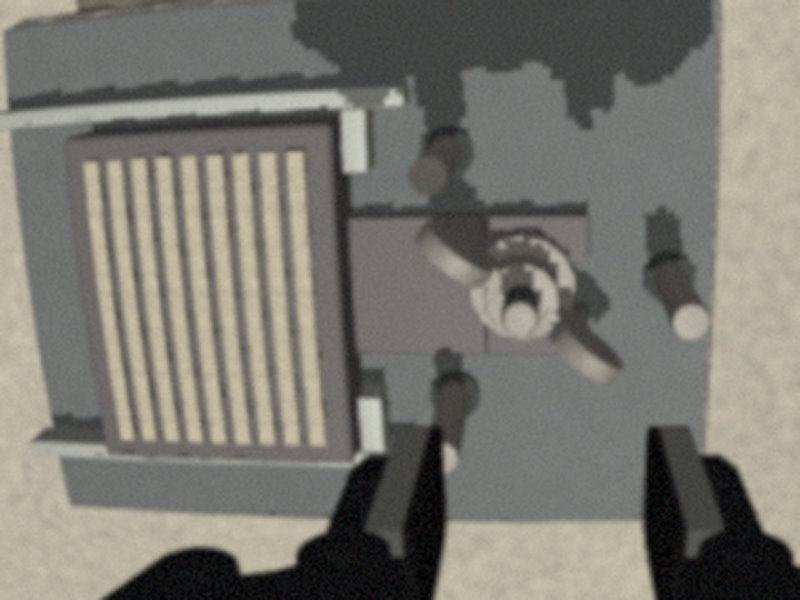

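Picture 6: cassette sits against both end stops (355,140)/(370,425), fork around the stud (519,318); wing tips at (435,250) and (605,370), unchanged; posts match the prediction within 2–3 px. Now straddle the hub with the half-open fingers 35° counter-clockwise of the present yaw.

Call:
{"op": "move_arm", "data": {"commands": "0.4 -0.43 -0.67 0 0 0 0;0.4 0 0 0 0 0 -7;0.4 0 0 0 0 0 -7;0.4 0 0 0 0 0 -7;0.4 0 0 0 0 0 -7;0.4 0 0 0 0 0 -7;0.4 0 0 3 0 0 0;0.4 0 0 3 0 0 0;0.4 0 0 2 0 0 0;0.4 0 0 0 0 0 0"}}

```text
t: 7.25
eef_pos: [0.5767, 0.0394, 0.1358]
tool_rot: [-0.004, -0.25, 0.968, 0.001]
contact_force: [-0.4, -0.1, -0.7]
gripper_width: 0.4
```

```bash
python3 - <<'E'
from station import bot
import pickle
from h import *
o=bot.get_obs();c=bot.read_camera("wrist");print(o["q"].round(2),o["eef_pos"].round(4),o["tool_rot"].round(3),o["torque"].round(3))
p=np.load("pose2.npy")
s=W(p,[.055,0,.116])[0];s[2]=o["eef_pos"][2];d=Rq(o["tool_rot"]).inv().apply(s-o["eef_pos"]);print("stud in tool",d.round(4))
x,y=160,200
print(((wproj(c,o,W(p,[.055,0,.116]))-[x,y])*2.5).round())
cv2.imwrite("pics/w3.png",cv2.resize(c["img"][y:y+240,x:x+320,::-1],(800,600),interpolation=cv2.INTER_CUBIC))
E
```

```text
[-0.32  0.44  0.18  1.88 -0.1   0.84  1.99] [0.5767 0.0394 0.1358] [-0.004 -0.25   0.968  0.001] [0.034 0.097 0.037]
stud in tool [-0.004   0.0014 -0.    ]
[[398. 247.]]
```

View pics/w3.png

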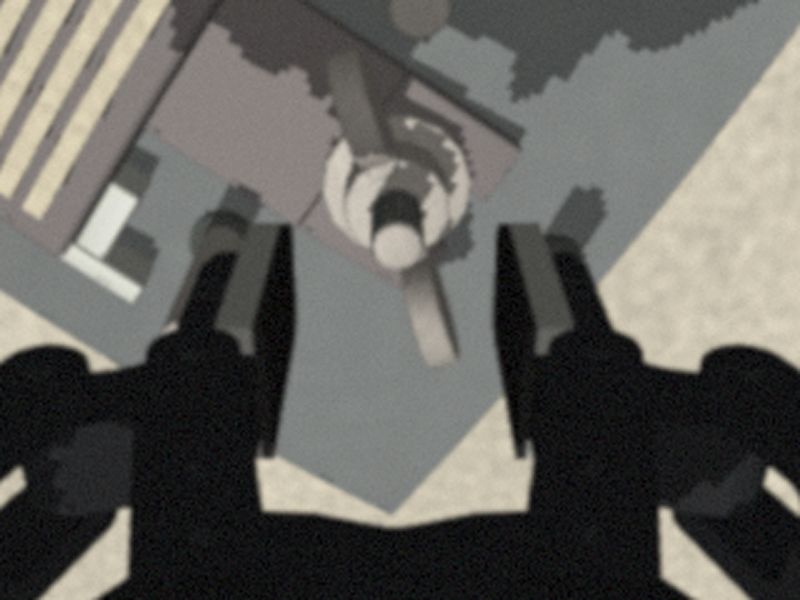

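Picture 7: stud top at (398,245), predicted (398,247); wings lie across the gap, tips (340,60)/(440,360), clear of both fingers (inner edges 290 and 497). Centre and descend.

Call:
{"op": "move_arm", "data": {"commands": "0.4 -0.4 0.14 0 0 0 0;0.4 0 0 1.5 0 0 0;0.4 0 0 1.5 0 0 0;0.4 0 0 1.1 0 0 0;0.4 0 0 0 0 0 0"}}

```text
t: 7.72
eef_pos: [0.5828, 0.0429, 0.0986]
tool_rot: [-0.001, -0.25, 0.968, 0.0]
contact_force: [-1.0, -0.7, 0.6]
gripper_width: 0.4
```

```bash
cat > st.py <<'E'
from station import bot
from h import *
o=bot.get_obs();p=np.load("pose2.npy");s=W(p,[.055,0,.116])[0];s[2]=o["eef_pos"][2]
M=Rq(o["tool_rot"]).as_matrix();y=M[:,1]
print("t",round(float(o["t"]),2),"yaw",np.degrees(np.arctan2(y[1],y[0])).round(1),"q7",o["q"][6].round(2),"F",o["contact_force"].round(1),"M",o["torque"].round(3),"stud in tool mm",(M.T@(s-o["eef_pos"])*1e3).round(1),"z",o["eef_pos"][2].round(4))
E
python3 st.py
```

```text
t 7.72 yaw 118.9 q7 2.0 F [-1.  -0.7  0.6] M [-0.013  0.04  -0.008] stud in tool mm [3.1 1.2 0. ] z 0.0986
```

Call:
{"op": "move_arm", "data": {"commands": "0.4 0 0 0 0 0 0;0.4 0 0 0 0 0 0"}}

```text
t: 7.88
eef_pos: [0.5841, 0.0427, 0.1005]
tool_rot: [0.001, -0.249, 0.968, -0.0]
contact_force: [0.0, -0.5, 0.1]
gripper_width: 0.396
```

```bash
python3 st.py;python3 st.py
```

```text
t 7.88 yaw 118.9 q7 2.0 F [ 0.  -0.5  0.1] M [ 0.013  0.01  -0.079] stud in tool mm [ 4.2  2.  -0. ] z 0.1005
t 7.88 yaw 118.9 q7 2.0 F [ 0.  -0.5  0.1] M [ 0.013  0.01  -0.079] stud in tool mm [ 4.2  2.  -0. ] z 0.1005
```

Call:
{"op": "move_arm", "data": {"commands": "0.4 0.4 0.2 0.3 0 0 0;0.4 0 0 0.3 0 0 0;0.4 0 0 0 0 0 5;0.4 0 0 0 0 0 5;0.4 0 0 0 0 0 5;0.4 0 0 0 0 0 5;0.4 0 0 0 0 0 0;0.4 0 0 0 0 0 0"}}

```text
t: 8.55
eef_pos: [0.5787, 0.0426, 0.0934]
tool_rot: [0.0, -0.079, 0.997, -0.0]
contact_force: [0.2, -0.3, 0.8]
gripper_width: 0.4
```

```bash
python3 st.py
```

```text
t 8.55 yaw 99.0 q7 1.71 F [ 0.2 -0.3  0.8] M [ 0.005  0.018 -0.003] stud in tool mm [-0.8 -0.3  0. ] z 0.0934
```

Call:
{"op": "move_arm", "data": {"commands": "0.4 0 0 0 0 0 4;0.4 0 0 0 0 0 4;0.4 0 0 0 0 0 4;0.4 0 0 0 0 0 4;0.4 0 0 0 0 0 4;0.4 0 0 0 0 0 4"}}

```text
t: 9.05
eef_pos: [0.5795, 0.042, 0.0936]
tool_rot: [0.001, 0.132, 0.991, -0.0]
contact_force: [1.8, -0.8, -1.8]
gripper_width: 0.392
```

```bash
python3 st.py
```

```text
t 9.05 yaw 74.8 q7 1.36 F [ 1.8 -0.8 -1.8] M [-0.202 -0.381  0.073] stud in tool mm [ 0.1  0.4 -0. ] z 0.0936
```

Call:
{"op": "move_arm", "data": {"commands": "0.4 0 0 0 0 0 4;0.4 0 0 0 0 0 4;0.4 0 0 0 0 0 4"}}

```text
t: 9.3
eef_pos: [0.5794, 0.0419, 0.0935]
tool_rot: [0.001, 0.235, 0.972, -0.0]
contact_force: [2.4, -1.2, -0.6]
gripper_width: 0.401
```

```bash
python3 st.py
```

```text
t 9.3 yaw 62.8 q7 1.19 F [ 2.4 -1.2 -0.6] M [-0.215 -0.382  0.085] stud in tool mm [ 0.1  0.5 -0. ] z 0.0935
```

Call:
{"op": "move_arm", "data": {"commands": "0.4 0 0 0 0 0 4;0.4 0 0 0 0 0 4;0.4 0 0 0 0 0 4;0.4 0 0 0 0 0 4"}}

```text
t: 9.63
eef_pos: [0.5791, 0.0422, 0.0934]
tool_rot: [0.0, 0.368, 0.93, 0.0]
contact_force: [1.2, -0.2, -0.5]
gripper_width: 0.402
```

```bash
python3 st.py
```

```text
t 9.63 yaw 46.8 q7 0.96 F [ 1.2 -0.2 -0.5] M [-0.092 -0.209  0.063] stud in tool mm [-0.1  0.4  0. ] z 0.0934
```

Call:
{"op": "move_arm", "data": {"commands": "0.4 0 0 0 0 0 4;0.4 0 0 0 0 0 4;0.4 0 0 0 0 0 4"}}

```text
t: 9.88
eef_pos: [0.579, 0.0425, 0.0933]
tool_rot: [0.0, 0.463, 0.886, 0.0]
contact_force: [1.9, -0.0, -1.0]
gripper_width: 0.399
```

```bash
python3 st.py
```

```text
t 9.88 yaw 34.9 q7 0.79 F [ 1.9 -0.  -1. ] M [ 0.053 -0.181  0.044] stud in tool mm [-0.3  0.3  0. ] z 0.0933
```

Call:
{"op": "move_arm", "data": {"commands": "0.4 0 0 0 0 0 4;0.4 0 0 0 0 0 4"}}

```text
t: 10.05
eef_pos: [0.5791, 0.0427, 0.0933]
tool_rot: [0.0, 0.523, 0.852, 0.0]
contact_force: [1.8, 1.2, -1.5]
gripper_width: 0.403
```

```bash
python3 st.py
```

```text
t 10.05 yaw 26.9 q7 0.68 F [ 1.8  1.2 -1.5] M [ 0.165 -0.258  0.025] stud in tool mm [-0.4  0.3  0. ] z 0.0933
```

Call:
{"op": "move_arm", "data": {"commands": "0.4 0 0 0 0 0 4;0.4 0 0 0 0 0 4"}}

```text
t: 10.22
eef_pos: [0.579, 0.0429, 0.0932]
tool_rot: [0.0, 0.582, 0.813, 0.0]
contact_force: [0.7, 0.7, -1.4]
gripper_width: 0.401
```

```bash
python3 st.py
```

```text
t 10.22 yaw 18.9 q7 0.56 F [ 0.7  0.7 -1.4] M [ 0.261 -0.297  0.075] stud in tool mm [-0.6  0.3 -0. ] z 0.0932
```

Call:
{"op": "move_arm", "data": {"commands": "0.4 0 0 0 0 0 4;0.4 0 0 0 0 0 4"}}

```text
t: 10.38
eef_pos: [0.5791, 0.0432, 0.0932]
tool_rot: [-0.0, 0.637, 0.771, 0.0]
contact_force: [1.3, 1.8, -1.8]
gripper_width: 0.404
```

```bash
python3 st.py
```

```text
t 10.38 yaw 10.9 q7 0.45 F [ 1.3  1.8 -1.8] M [ 0.32  -0.304  0.065] stud in tool mm [-0.8  0.3 -0. ] z 0.0932
```

Call:
{"op": "move_arm", "data": {"commands": "0.4 0 0 0 0 0 4;0.4 0 0 0 0 0 4"}}

```text
t: 10.55
eef_pos: [0.5792, 0.0434, 0.0932]
tool_rot: [-0.0, 0.689, 0.725, 0.001]
contact_force: [2.0, 1.6, -1.7]
gripper_width: 0.402
```

```bash
python3 st.py
```

```text
t 10.55 yaw 2.9 q7 0.34 F [ 2.   1.6 -1.7] M [ 0.389 -0.381  0.056] stud in tool mm [-0.9  0.3 -0. ] z 0.0932
```

Call:
{"op": "move_arm", "data": {"commands": "0.4 -0.05 0 0 0 0 4;0.4 0 0 0 0 0 4"}}

```text
t: 10.72
eef_pos: [0.5791, 0.0431, 0.0932]
tool_rot: [-0.0, 0.738, 0.675, 0.001]
contact_force: [1.4, 2.3, -2.7]
gripper_width: 0.401
```

```bash
python3 st.py
```

```text
t 10.72 yaw -5.1 q7 0.23 F [ 1.4  2.3 -2.7] M [ 0.484 -0.351  0.067] stud in tool mm [-0.6  0.4 -0. ] z 0.0932
```

Call:
{"op": "move_arm", "data": {"commands": "0.4 0 0 0 0 0 4;0.4 0 0 0 0 0 4"}}

```text
t: 10.88
eef_pos: [0.5794, 0.0434, 0.0932]
tool_rot: [-0.0, 0.783, 0.622, 0.001]
contact_force: [1.7, 2.6, -3.5]
gripper_width: 0.402
```

```bash
python3 st.py
```

```text
t 10.88 yaw -13.1 q7 0.12 F [ 1.7  2.6 -3.5] M [ 0.69  -0.489  0.074] stud in tool mm [-0.9  0.3 -0. ] z 0.0932
```

Call:
{"op": "move_arm", "data": {"commands": "0.4 0 0 0 0 0 3;0.4 0 0 0 0 0 0"}}

```text
t: 11.05
eef_pos: [0.5794, 0.0434, 0.0931]
tool_rot: [-0.0, 0.799, 0.602, 0.001]
contact_force: [3.4, 3.9, -1.9]
gripper_width: 0.404
```

```bash
python3 st.py
```

```text
t 11.05 yaw -16.0 q7 0.08 F [ 3.4  3.9 -1.9] M [ 0.765 -0.529  0.103] stud in tool mm [-0.9  0.3 -0. ] z 0.0931
```

Call:
{"op": "move_arm", "data": {"commands": "0.4 0 0 0 0 0 4;0.4 0 0 0 0 0 0"}}

```text
t: 11.22
eef_pos: [0.5794, 0.0432, 0.0932]
tool_rot: [-0.0, 0.819, 0.574, 0.001]
contact_force: [2.9, 4.2, -2.1]
gripper_width: 0.403
```

```bash
python3 st.py
```

```text
t 11.22 yaw -20.0 q7 0.02 F [ 2.9  4.2 -2.1] M [ 0.89  -0.557  0.074] stud in tool mm [-0.7  0.3 -0. ] z 0.0932
```

Call:
{"op": "move_arm", "data": {"commands": "0.4 0 0 0 0 0 4;0.4 0 0 0 0 0 4;0.4 0 0 0 0 0 0"}}

```text
t: 11.47
eef_pos: [0.5796, 0.0432, 0.0933]
tool_rot: [-0.0, 0.857, 0.515, 0.001]
contact_force: [3.0, 4.1, -1.6]
gripper_width: 0.399
```

```bash
python3 st.py
```

```text
t 11.47 yaw -28.0 q7 -0.09 F [ 3.   4.1 -1.6] M [ 0.948 -0.725  0.114] stud in tool mm [-0.7  0.2 -0. ] z 0.0933
```

Call:
{"op": "move_arm", "data": {"commands": "0.4 0 0 0 0 0 3;0.4 0 0 0 0 0 2;0.4 0 0 0 0 0 0"}}

```text
t: 11.72
eef_pos: [0.58, 0.0433, 0.0934]
tool_rot: [-0.0, 0.878, 0.478, 0.001]
contact_force: [3.9, 4.7, -2.6]
gripper_width: 0.4
```

```bash
python3 st.py
```

```text
t 11.72 yaw -32.9 q7 -0.16 F [ 3.9  4.7 -2.6] M [ 1.014 -1.015  0.13 ] stud in tool mm [-1.  0. -0.] z 0.0934
```

Call:
{"op": "move_arm", "data": {"commands": "0.4 0 0 0 0 0 4;0.4 0 0 0 0 0 4;0.4 0 0 0 0 0 0"}}

```text
t: 11.97
eef_pos: [0.5804, 0.0433, 0.0935]
tool_rot: [0.0, 0.91, 0.415, 0.001]
contact_force: [5.5, 4.5, -2.9]
gripper_width: 0.4
```

```bash
python3 st.py
```

```text
t 11.97 yaw -41.0 q7 -0.27 F [ 5.5  4.5 -2.9] M [ 0.978 -1.118  0.101] stud in tool mm [-1.2 -0.1 -0. ] z 0.0935
```

Call:
{"op": "move_arm", "data": {"commands": "0.4 0 0 0 0 0 3;0.4 0 0 0 0 0 2;0.4 0 0 0 0 0 0"}}

```text
t: 12.22
eef_pos: [0.5805, 0.0432, 0.0936]
tool_rot: [0.0, 0.927, 0.376, 0.001]
contact_force: [6.5, 3.6, -2.5]
gripper_width: 0.396
```

```bash
python3 st.py
```

```text
t 12.22 yaw -45.9 q7 -0.34 F [ 6.5  3.6 -2.5] M [ 0.989 -1.155  0.069] stud in tool mm [-1.3 -0.1 -0. ] z 0.0936
```

```bash
cat > avg.py <<'E'
from station import bot
from h import *
a=[]
for i in range(8):
    c=bot.read_camera("wrist");o=bot.get_obs();a.append(np.r_[o["contact_force"],o["torque"]])
a=np.array(a);print("mean",a.mean(0).round(3),"std",a.std(0).round(3))
import sys
if len(sys.argv)>1: cv2.imwrite(sys.argv[1],cv2.resize(c["img"][200:440,160:480,::-1],(800,600),interpolation=cv2.INTER_CUBIC))
E
python3 avg.py pics/w4.png; python3 st.py
```

```text
mean [ 5.501  3.943 -2.833  0.905 -1.217  0.146] std [0.51  0.507 0.505 0.016 0.022 0.011]
t 12.62 yaw -45.8 q7 -0.34 F [ 5.4  3.6 -3.3] M [ 0.906 -1.254  0.14 ] stud in tool mm [-1.2 -0.1 -0. ] z 0.0936
```

View pics/w4.png

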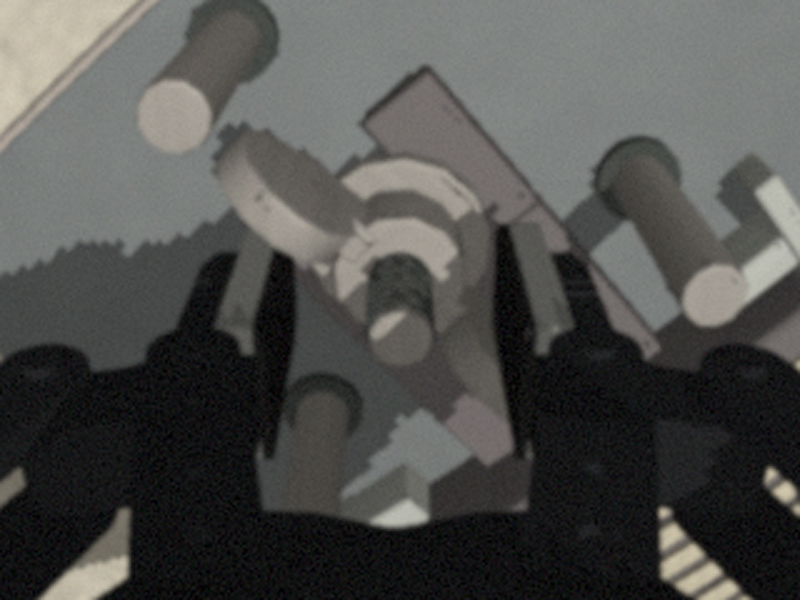

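Picture 8: left finger bears on the wing at (270,240); right finger near the other wing; all three posts clear. Averaged torque 0.146 N m – keep tightening.

Call:
{"op": "move_arm", "data": {"commands": "0.4 0 0 0 0 0 3;0.4 0 0 0 0 0 3;0.4 0 0 0 0 0 2"}}

```text
t: 12.87
eef_pos: [0.5806, 0.0432, 0.0936]
tool_rot: [-0.0, 0.951, 0.31, 0.002]
contact_force: [5.6, 3.8, -3.2]
gripper_width: 0.399
```

```bash
python3 avg.py; python3 st.py
```

```text
mean [ 6.088  3.894 -3.055  0.859 -1.305  0.172] std [0.525 0.502 0.865 0.021 0.036 0.02 ]
t 13.27 yaw -53.8 q7 -0.45 F [ 7.2  3.3 -3.1] M [ 0.884 -1.275  0.152] stud in tool mm [-1.4 -0.1 -0. ] z 0.0937
```

Call:
{"op": "move_arm", "data": {"commands": "0.4 0 0 0 0 0 3;0.4 0 0 0 0 0 3;0.4 0 0 0 0 0 3;0.4 0 0 0 0 0 3"}}

```text
t: 13.6
eef_pos: [0.5808, 0.0431, 0.0937]
tool_rot: [-0.0, 0.978, 0.209, 0.002]
contact_force: [7.4, 3.7, -3.9]
gripper_width: 0.399
```

```bash
python3 avg.py; python3 st.py
```

```text
mean [ 6.661  3.504 -2.802  0.781 -1.396  0.173] std [0.393 0.532 0.284 0.038 0.035 0.019]
t 14.0 yaw -65.8 q7 -0.62 F [ 6.8  2.9 -2.6] M [ 0.765 -1.386  0.174] stud in tool mm [-1.4  0.  -0. ] z 0.0937
```

Call:
{"op": "move_arm", "data": {"commands": "0.4 0 0 0 0 0 3;0.4 0 0 0 0 0 3;0.4 0 0 0 0 0 3"}}

```text
t: 14.25
eef_pos: [0.5809, 0.043, 0.0937]
tool_rot: [-0.0, 0.991, 0.131, 0.002]
contact_force: [7.5, 2.5, -4.3]
gripper_width: 0.398
```

```bash
python3 avg.py; python3 st.py
```

```text
mean [ 6.695  3.526 -3.042  0.712 -1.5    0.225] std [0.302 0.375 0.671 0.04  0.027 0.045]
t 14.65 yaw -74.8 q7 -0.75 F [ 6.3  3.7 -1.9] M [ 0.655 -1.526  0.179] stud in tool mm [-1.5  0.1 -0. ] z 0.0937
```

Call:
{"op": "move_arm", "data": {"commands": "0.4 0 0 0 0 0 3;0.4 0 0 0 0 0 3;0.4 0 0 0 0 0 3"}}

```text
t: 14.9
eef_pos: [0.581, 0.0429, 0.0937]
tool_rot: [-0.0, 0.999, 0.053, 0.002]
contact_force: [7.0, 2.3, -3.3]
gripper_width: 0.4
```

```bash
python3 avg.py; python3 st.py
```

```text
mean [ 7.143  2.936 -2.879  0.642 -1.526  0.261] std [0.583 0.549 0.524 0.032 0.035 0.039]
t 15.3 yaw -83.8 q7 -0.87 F [ 7.5  2.5 -3.2] M [ 0.583 -1.486  0.227] stud in tool mm [-1.5  0.2 -0. ] z 0.0937
```

Call:
{"op": "move_arm", "data": {"commands": "0.4 0 0 0 0 0 -4;0.4 0 0 0 0 0 -5;0.4 0 0 0 0 0 -5;0.4 0 0 0 0 0 -5;0.4 0 0 0 0 0 -5;0.4 0 0 0 0 0 0;0.4 0 0 0 0 0 0"}}

```text
t: 15.88
eef_pos: [0.5784, 0.0415, 0.0934]
tool_rot: [-0.0, 0.966, 0.257, -0.0]
contact_force: [0.2, 0.0, -1.1]
gripper_width: 0.401
```

```bash
python3 avg.py; python3 st.py
```

```text
mean [ 0.249 -0.07  -0.23   0.006  0.014  0.005] std [0.42  0.572 0.43  0.014 0.031 0.018]
t 16.28 yaw -60.1 q7 -0.54 F [-0.1 -0.4  0.5] M [0.01  0.007 0.025] stud in tool mm [ 0.9 -0.  -0. ] z 0.0932
```

Call:
{"op": "move_arm", "data": {"commands": "0.4 0 0 -1 0 0 0;0.4 0 0 -2 0 0 0;0.4 0 0 -3 0 0 0;0.4 0 0 -3 0 0 0;0.4 0 0 -3 0 0 0;0.4 0 0 0 0 0 0;0.4 0 0 0 0 0 0"}}

```text
t: 16.87
eef_pos: [0.5798, 0.0419, 0.2154]
tool_rot: [-0.0, 0.966, 0.258, 0.002]
contact_force: [0.4, 0.4, -0.6]
gripper_width: 0.4
```

```bash
python3 avg.py; python3 - <<'E'
from station import bot
import pickle
from h import *
o=bot.get_obs();c=bot.read_camera("wrist");pickle.dump((o,c),open("c5.pkl","wb"))
cv2.imwrite("pics/w5.png",cv2.resize(c["img"][100:460,80:560,::-1],(800,600),interpolation=cv2.INTER_CUBIC))
p=np.load("pose2.npy");P=[[-.09,.055,.096],[-.09,-.055,.096],[0,.055,.096],[0,-.055,.096],[.055,0,.116]]
print(o["eef_pos"],((wproj(c,o,W(p,P))-[80,100])*800/480).round().tolist())
E
```

```text
mean [-0.057  0.211  0.191 -0.008  0.008 -0.003] std [0.383 0.403 0.295 0.027 0.02  0.031]
[0.57841679 0.04188251 0.21266495] [[555.0, 458.0], [699.0, 303.0], [421.0, 375.0], [572.0, 195.0], [397.0, 233.0]]
```

View pics/w5.png

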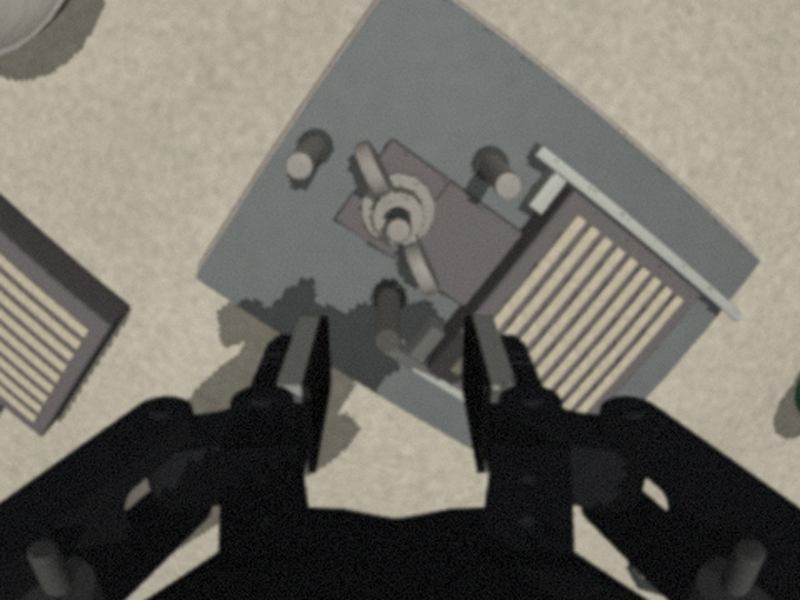

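Picture 9: cassette against both stops (front corner at (575,190), predicted home (572,195)), fork round the stud (398,230), nut on the fork, fingers clear. Handing in.

```bash
python3 -c "
from station import bot
print(bot.hand_in())"
```

```text
the job is handed in; nothing more can be done
None
```

I pushed the cassette home, tightened the wing nut to about 0.26 N m, and handed the job in at about 17 s of the 72 s limit.

- **Cassette:** I pushed the smaller grey cassette along its rails with shut fingers. Sliding took 2–6 N, and I stopped when the force at the end stops reached about 15 N.
- **Wing nut:** I did not use separate pushes. I straddled the hub with the part-open fingers inside the post ring and turned the nut clockwise in small steps, about 170° in all, checking the torque as I went. The last averaged torque was 0.26 ± 0.04 N m. I then turned back and lifted clear.

**Last checks:**
- With the fingers off the nut, force and torque read zero within noise.
- The final wrist picture shows the cassette against both stops, within about 5 pixels of the predicted home position. The fork is round the stud and the fingers are clear of everything.
- No sign of post contact showed in the forces or pictures, and the arm kept away from the bystanders.

**What is less certain:**
- I inferred the clamp force from the torque; it was not measured directly.
- Single torque readings scattered by up to about 0.04 N m.
- Only one finger carried most of the turning load, with about 8 N of side force.
- The outer deck corners in the pictures disagreed with the stated box size by up to about 10 mm. I located everything from the posts and stud instead, which agreed to 2–3 mm or better.

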